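# Spread the snap ring and hold it round the axle groove

## Task

Take the snap-ring pliers by their two upright handles, squeeze them fully so the ring at their tips spreads, and lift them straight out of their stand. Carry the spread ring over the top of the axle stub that has the groove (not the plain one), lower it over the head without ramming it, and bring it level with the middle of the groove, centred round the shaft and upright. Finish while holding the pliers squeezed there, the ring still spread and not touching or resting on the axle, and leave the bottles and the clamping fork where they are.

Things in the scene. Friction and masses are not known exactly. Their poses are not given: they have to be found in the camera images.
- ring_pliers: Snap-ring pliers, loose, about 0.17 kg, upright in their stand, handles up, ring down. Origin: middle of the steel pivot bar (70 x 12 x 8 mm, round 17 mm collars at x = +-37.5 mm); z up, x along the bar, y the line along which the handles are squeezed. Squeezing swings the jaws apart, springs close them again. At ring height the spread jaws reach 24 mm to each side in y.
- ring_centre (a point): Centre of the snap ring, 50 mm below the pliers' origin, fixed to the pliers. The ring is two flat steel arcs, one on each jaw tip, 5 mm thick (underside 2.5 mm below this point). Closed: 19 mm inside diameter. Fully spread: level, and the arcs 14 mm farther apart along y, so 33 mm across inside and 25 mm in y between their ends. Space above it is free for 25 mm.
- handle_grip (a point): Middle between the two black handles, 40 mm above the pliers' origin: the place to grip, from above, closing along the pliers' y. Handles: 16 mm wide in x, from 26 mm below to 22 mm above this point. Over their outer faces here 46 mm at rest (splayed wider at the top), 34 mm and parallel when squeezed home. About 8 N reaches the stop; a firm grip of 20 N or more holds them there.
- jaw_left (a joint): Swing of the pliers' left jaw (the other mirrors it), rad: 0 at rest with the ring closed, 0.14 squeezed home with the ring fully spread; the ring clears the axle's head from about 0.10 and counts as spread above 0.11.
- pliers_stand: Fixed aluminium stand of the pliers, foot 104 x 66 x 8 mm; origin under its middle. Two posts at x = +-28 mm carry the pivot bar in notches open to the top, 11 mm deep (cheeks reach 78 mm above the table); the pliers' origin stands 72 mm above the table, the ring 22 mm. Pliers share its yaw.
- grooved_axle: The axle stub WITH the groove, fixed, upright, steel; origin under the middle of its foot, z up. Round foot 64 mm diameter, 8 mm high; shoulder 44 mm diameter up to 45 mm; groove 18 mm diameter from 45 to 59 mm; head 24 mm diameter from 59 to 71 mm, chamfered on top.
- groove_mid (a point): Middle of the groove on the axle's axis, 52 mm above the table (19 mm below the top of the head, 7 mm above the shoulder).
- plain_axle: A second stub on the same foot and shoulder, but with a thinner, taller, straight shaft (16 mm diameter, top 85 mm above the table) WITHOUT a groove, fixed; not the one to use. Origin under the middle of its foot. The two may have changed places.
- ethanol_vial: Small white vial with a blue cap, 32 x 32 x 68 mm, origin under its middle; leave alone.
- oil_bottle: Small dropper bottle with a black cap, 26 x 26 x 67 mm, origin under its middle; leave alone.
- clamp_fork: Black clamping fork lying flat, 26 x 62 x 15 mm, origin under its middle; leave alone.
Things that resemble listed ones, but are neither listed nor needed, are in the scene too. What is shaped like the grooved_axle but yellow is not meant.

How it is judged (in metres and radians):
On the way, in this order (a step that is already met when the one before it is completed fails the run):
1. the ring is spread and the pliers are lifted clear of the stand (value of joint jaw_left above 0.11 rad and z of ring_centre in the frame of pliers_stand above 0.045 m and contact force between ring_pliers and pliers_stand below 0.1 N and contact force between the fingers and ring_pliers above 3 N), for 0.1 s.
2. the spread ring is brought above the top of the grooved axle's head (value of joint jaw_left above 0.09 rad and horizontal distance between ring_centre and groove_mid below 0.01 m and z of ring_centre in the frame of groove_mid between 0.0205 and 0.1 m), for 0.05 s.
At the end, for the whole second after the job is handed in: The pliers are held still in the gripper with the ring spread (jaw above 0.11 rad), the ring's centre within 4 mm in height and 5 mm sideways of the middle of the groove, upright within about 8 degrees, touching the axle with less than 0.8 N (value of joint jaw_left above 0.11 rad and horizontal distance between ring_centre and groove_mid below 0.005 m and z of ring_centre in the frame of groove_mid between -0.0042 and 0.0042 m and angle between ring_centre's own z axis and vertical below 0.15 rad and contact force between ring_pliers and grooved_axle below 0.8 N and contact force between the fingers and ring_pliers above 3 N and linear speed of ring_pliers below 0.02 m/s); the arm keeps its last pose, push and grip.
It fails at once if the axle is rammed with the pliers (over 20 N) (contact force between ring_pliers and grooved_axle above 20 N or contact force between ring_pliers and plain_axle above 20 N).
It fails at once if a bottle or the clamping fork is moved by more than 20 mm (distance of any of ethanol_vial, oil_bottle, clamp_fork from where it was at the start of the episode above 0.02 m).
It also fails if it takes over 40 s, if anything falls off the work surface, if the arm or the gripper's body presses on something with over 40 N, if the wrist force passes 120 N, or if a joint passes its speed limit or range.

## Robot

A 6-joint arm with a two-finger parallel gripper is mounted at the origin on a cart in front of the work surface, level with it; the furniture and walls round the work are solid. World frame = base frame: x ahead of the robot, y to its left, z up, the work surface at z = 0. Lengths are in mm, angles in rad, forces in N, time in s.
With the tool pointing down it reaches from about 275 to 1000 mm from the base axis. Payload 8.4 kg.
Tool frame: the origin (TCP) lies at the very end of the fingers, on their centre line; the grasp point (between the pads) lies 19 mm behind it (r.pinch_z is the distance from the TCP to the grasp point, in mm); z points along the fingers, y is the line along which they close (so a half turn about z gives the same grasp; the last joint's range is limited). The gripper opens to 85 mm and grips with 20 to 120 N. Pads are 22 mm wide; open, the fingers measure 114 mm over their backs; the gripper's body (76 mm by 85 mm) begins 54 mm behind the grasp point. The pads swing forward as they close: fully open they stand 13 mm farther back than shut.
Start: joints at [-1.338, 0.353, 1.633, -0, 1.155, -0.002], TCP at [145.404, -607.853, 231.281] pointing down, gripper open.
Joint ranges: [-2.63, 2.63], [-0.92, 2.1], [0.06, 2.66], [-1.3, 4.44], [0, 2.69], [-3.02, 3.02]. Speed limits (rad/s): [2.22, 2.22, 2.79, 3.14, 3.14, 3.14].

## Interface

Orientations are given as [roll, pitch, yaw] about the fixed x, y, z axes, in that order (R = Rz(yaw) Ry(pitch) Rx(roll)).
In Python, from rig import r gives the robot as it stands.
- The arm moves only by the tool carry_out, never from a script. Its argument "series" is a list of rows, each a list of 7 numbers: the turn, a rotation vector about the tool's x, y, z as a fraction of full scale, then the shift along the tool's x, y, z as a fraction of full scale, then the gripper command: -1 is fully open, 1 is shut, values between are in proportion. A call has 1 to 8 rows; each row is the pose to reach, as a shift and turn from the pose commanded when the call began, along the tool's axes at that moment, turning the shorter way round; what a row does not reach only later rows make up. Full scale, the value 1, is 0.25 m for a shift and pi rad for a turn. A row lasts 1/8 s, in which the tool goes at most 62.5 mm and 10.7 degrees, less where a joint would pass 70% of its speed; a pose out of reach is approached as far as the arm can. A call with a number of a shift or a turn outside -1 to 1 is refused whole. A call with a gripper value outside its range is refused whole. The fingers move at their own pace and stop on an object; "force" is the grip in N (left out, the last holds). Time passes only in rows, so rows that repeat a pose let the fingers close. It gives the time, the measured TCP pose, the force, the opening and the grip force at its end, in the units of the state.
- r.sense(): the state, without advancing time (a new reading comes with each control period).
- r.grab_frame(name): name is "side" or "top" or "wrist"; returns the picture (420x560x3 uint8, red, green, blue); there is no depth.
- r.get_calibration(name): a dict with "K" (3x3 intrinsics, pixels), "distortion" ([k1, k2, p1, p2, k3] as OpenCV has them; the pictures are not rectified), "pose" (4x4, takes a point from camera to world coordinates). Camera axes: x right, y up, looking along -z (the intrinsics and any distortion apply to the point x, -y, -z); pixel columns grow to the right and rows downward; lengths in mm; the calibration is good to about 2 mm. A picture is of the moment at which its call begins: read the wrist's pose just before it. get_calibration takes no time and is no camera call; for the wrist camera it gives the pose at the moment of the call.
- r.sign_off(): hands the job in; it is judged then, once.
Trained networks look in the newest picture that a camera, given by its name, has taken for a name from the list of things; names that differ only in an ending like _2 or _b are one class to them, and where a whole thing is asked for, a point or a joint stands for the part that bears it (a point fixed in the world has none). Each returns a list of dicts, best first, with "score" (0 to 1); they miss things now and then, are a little off and sometimes report something else, mostly with a low value. They report only what shows in the picture. A call takes as long as a camera call. They do not tell look-alikes from the thing itself.
- r.silhouettes(camera, label): "region" (420x560 bool, what is visible of it) and "position" ([row, column] in pixels, amid what is visible of it).
The state is a dict: "clock": time; "qpos": joint angles; "qvel": joint speeds; "joint_efforts": joint torques, N m; "eef_pos": TCP position; "tcp_rot": TCP orientation; "contact_force": force on the tool from outside, world axes, zero at the start; "wrist_torque": the same for the moment, N m; "opening": opening from 0.0 (shut) to 1.0 (fully open); "grasp_force": force on a finger pad.
Only numpy, scipy, OpenCV 4.12 (cv2) and the standard library are available. Lean on these libraries where they do the work, as an engineer would, in place of code of your own. Each camera call takes 0.05 s, during which the arm holds its last target. There are 200 camera calls.

## Working session

There is one attempt and no reset: what is moved stays moved. The work goes in short steps, Python scripts to look and compute and a tool call to move; the robot and the scene stay as the last step left them, time stands still between calls to the robot, and variables do not carry over. Pictures are saved under pics/ and viewed, at most 11 in all, crops included, and the job is handed in when it is done.

Besides the shell and the picture viewer there is one more tool, called by a JSON object that holds its "name" and its "arguments". carry_out: Moves the arm, as the interface text tells. Its arguments: {"type":"object","properties":{"series":{"type":"array"},"force":{"type":"number"}},"required":["series"]}

```bash
mkdir -p pics
cat > h.py <<'E'
from rig import r
import numpy as np, cv2
def save(n,im): cv2.imwrite(n,im[:,:,::-1])
def ray(cam,rc,pose=None):
    c=r.get_calibration(cam); P=np.array(c["pose"] if pose is None else pose)
    p=cv2.undistortPoints(np.array([[[rc[1],rc[0]]]],float),np.array(c["K"]),np.array(c["distortion"]))[0,0]
    return P[:3,3],P[:3,:3]@np.array([p[0],-p[1],-1])
def onz(cam,rc,z):
    o,d=ray(cam,rc); return o+d*(z-o[2])/d[2]
def proj(cam,X):
    c=r.get_calibration(cam);P=np.array(c["pose"]);X=np.atleast_2d(X)
    q=(X-P[:3,3])@P[:3,:3]*[1,-1,-1]
    return cv2.projectPoints(q,np.zeros(3),np.zeros(3),np.array(c["K"]),np.array(c["distortion"]))[0][:,0]
E
python3 - <<'E'
from h import *
for c in("side","top"):
    im=r.grab_frame(c); save(f"pics/{c}0.png",im)
    print(c,np.round(r.get_calibration(c)["pose"],2).tolist())
    for l in("ring_pliers","pliers_stand","grooved_axle","plain_axle","ethanol_vial","oil_bottle","clamp_fork"):
        for d in r.silhouettes(c,l): print(l,round(d["score"],2),np.round(d["position"]),d["region"].sum(), np.round(onz(c,d["position"],40)))
print(r.sense())
E
```

```text
side [[-0.0, -0.71, 0.7, 1145.68], [1.0, 0.01, 0.01, -299.7], [-0.02, 0.7, 0.71, 696.99], [0.0, 0.0, 0.0, 1.0]]
ring_pliers 0.7 [185. 283.] 700 [ 418. -316.   40.]
pliers_stand 0.95 [220. 280.] 1487 [ 508. -321.   40.]
grooved_axle 0.92 [257. 340.] 709 [ 594. -222.   40.]
grooved_axle 0.79 [192. 349.] 978 [ 439. -194.   40.]
plain_axle 0.7 [255. 243.] 1190 [ 587. -380.   40.]
oil_bottle 0.57 [217. 372.] 479 [ 505. -159.   40.]
clamp_fork 0.87 [242. 202.] 435 [ 557. -451.   40.]
top [[0.01, 0.99, -0.14, 406.34], [-1.0, 0.01, -0.02, -302.81], [-0.02, 0.14, 0.99, 945.17], [0.0, 0.0, 0.0, 1.0]]
ring_pliers 0.59 [242. 291.] 435 [ 465. -324.   40.]
pliers_stand 0.58 [251. 294.] 981 [ 448. -330.   40.]
pliers_stand 0.23 [178. 243.] 691 [ 596. -226.   40.]
grooved_axle 0.79 [178. 243.] 716 [ 596. -225.   40.]
grooved_axle 0.7 [266. 229.] 698 [ 415. -200.   40.]
plain_axle 0.76 [196. 322.] 663 [ 559. -387.   40.]
ethanol_vial 0.73 [153. 278.] 254 [ 649. -297.   40.]
ethanol_vial 0.61 [180. 247.] 638 [ 592. -233.   40.]
oil_bottle 0.44 [228. 207.] 134 [ 491. -154.   40.]
clamp_fork 0.82 [222. 353.] 384 [ 507. -449.   40.]
{'clock': 0.8, 'qpos': array([-1.33840685e+00,  3.52973322e-01,  1.63340628e+00, -1.94857789e-05,
        1.15521414e+00, -2.42756597e-03]), 'qvel': array([-0.00057357,  0.00169303, -0.00037587,  0.00120697,  0.00173939,
       -0.00108764]), 'joint_efforts': array([-1.05809522e-03, -6.05113506e+01, -3.42431045e+01,  1.48534200e-04,
        9.19811282e-04,  7.60287577e-06]), 'eef_pos': array([ 145.3918963 , -607.84900692,  231.29495119]), 'tcp_rot': array([-3.14159153e+00,  1.78244840e-05,  2.34824909e-01]), 'contact_force': array([ 0.3475889 , -0.54288613, -0.37246245]), 'wrist_torque': array([ 0.00198441,  0.03729116, -0.05567894]), 'grasp_force': 0.0, 'opening': 1.0028721719433895}
```

Run:
```python
import cv2,numpy as np
a=cv2.imread("pics/side0.png")[140:300,170:410];b=cv2.imread("pics/top0.png")[130:310,170:390]
cv2.imwrite("pics/side0c.png",cv2.resize(a,None,fx=3.3,fy=3.3,interpolation=2))
cv2.imwrite("pics/top0c.png",cv2.resize(b,None,fx=3.3,fy=3.3,interpolation=2))
```

```text
(no output)
```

View pics/side0c.png

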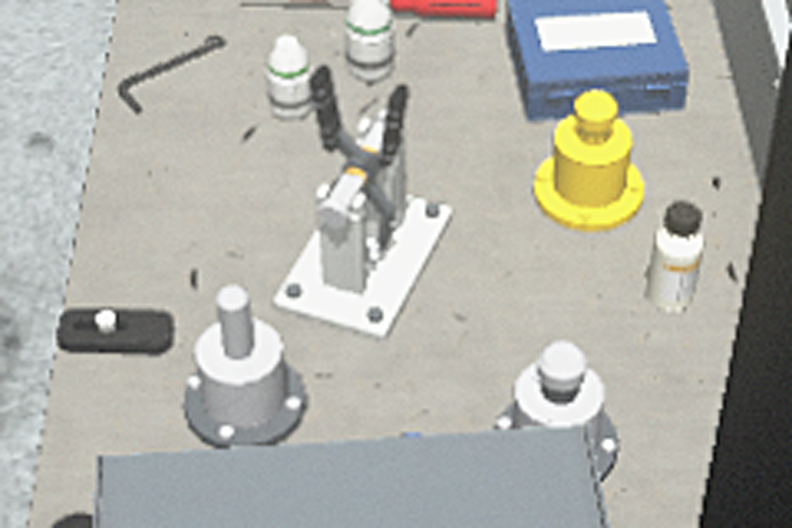

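View pics/top0c.png

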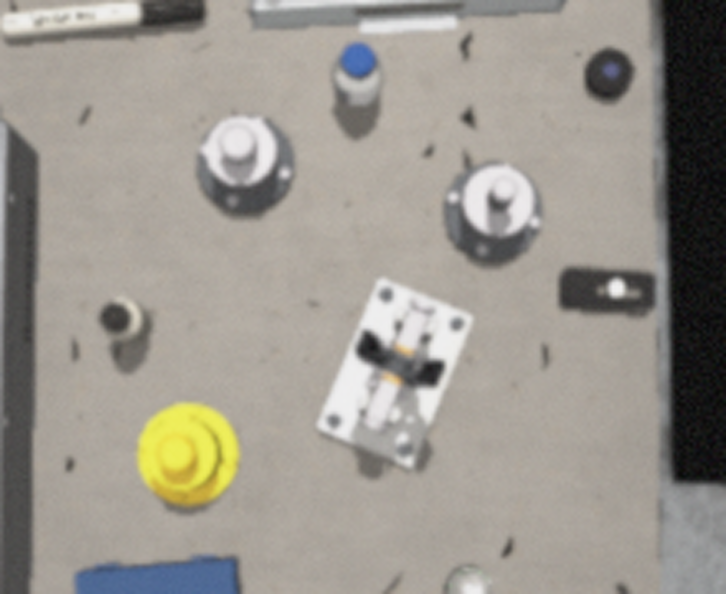

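The side view shows the grooved axle at the lower right, crop (562,380), which is full-image about (255,340). The plain axle is at crop (237,340). In the top view the pliers' stand foot has crop corners (385,280), (472,315), (412,468) and (318,428), giving a yaw of about -0.39. The yellow stub is a decoy.

Run:
```python
from h import *
c=r.get_calibration("wrist"); s=r.sense()
from scipy.spatial.transform import Rotation as R
T=R.from_euler("xyz",s["tcp_rot"]).as_matrix()
P=np.array(c["pose"]);print("cam in tool",np.round(T.T@(P[:3,3]-s["eef_pos"])),np.round(T.T@P[:3,:3],2).tolist(),np.round(c["K"]).tolist())
q=np.array([[280,385],[315,472],[468,412],[428,318]])/3.3+[130,170]
W=np.array([onz("top",p,8) for p in q]);print(np.round(W),W.mean(0))
print([np.linalg.norm(W[i]-W[(i+1)%4]).round(1) for i in range(4)])
print("axle top",onz("top",np.array([146,239])/3.3+[130,170],71), "plain",onz("top",np.array([189,502])/3.3+[130,170],85))
print("side axle",onz("side",np.array([350,562])/3.3+[140,170],71))
# shelf front edge for heights
for z in (0,50,100,200,300):
  print(z,onz("side",np.array([430,590])/3.3+[140,170],z).round(),onz("side",np.array([456,97])/3.3+[140,170],z).round(),"top",onz("top",np.array([10,255])/3.3+[130,170],z).round(),onz("top",np.array([5,565])/3.3+[130,170],z).round())
```

```text
cam in tool [  67.   -0. -142.] [[-0.0, 0.96, 0.26], [1.0, 0.0, 0.0], [0.0, 0.26, -0.96]] [[312.0, 0.0, 279.0], [0.0, 312.0, 211.0], [0.0, 0.0, 1.0]]
[[ 524. -316.    8.]
 [ 502. -371.    8.]
 [ 406. -334.    8.]
 [ 430. -275.    8.]] [ 465.60429997 -323.87968608    8.        ]
[np.float64(59.4), np.float64(103.5), np.float64(63.9), np.float64(102.7)]
axle top [ 596.70451039 -226.85980901   71.        ] plain [ 568.95862952 -383.39778886   85.        ]
side axle [ 597.7270006  -223.97724979   71.        ]
0 [ 590. -205.    0.] [ 603. -456.    0.] top [ 704. -229.    0.] [ 709. -434.    0.]
50 [ 630. -212.   50.] [ 642. -445.   50.] top [ 688. -233.   50.] [ 693. -427.   50.]
100 [ 670. -219.  100.] [ 681. -434.  100.] top [ 673. -237.  100.] [ 677. -420.  100.]
200 [ 750. -232.  200.] [ 759. -411.  200.] top [ 641. -245.  200.] [ 645. -406.  200.]
300 [ 829. -246.  300.] [ 837. -389.  300.] top [ 610. -253.  300.] [ 613. -392.  300.]
```

{"name": "carry_out", "arguments": {"series": [[0,0,0.2,0.9,-0.4,-0.3,-1],[0,0,0.2,0.9,-0.4,-0.3,-1],[0,0,0.2,0.9,-0.4,-0.3,-1],[0,0,0.2,0.9,-0.4,-0.3,-1],[0,0,0.2,0.9,-0.4,-0.3,-1],[0,0,0.2,0.9,-0.4,-0.3,-1]], "force": 40}}

```text
clock: 1.55
eef_pos: [341.3, -458.1, 306.4]
tcp_rot: [3.141, -0.0, -0.391]
contact_force: [0.0, 0.5, -0.3]
opening: 1.0
grasp_force: 0.0
```

{"name": "carry_out", "arguments": {"series": [[0,0,0,0.41,-0.69,-0.1,-1],[0,0,0,0.41,-0.69,-0.1,-1],[0,0,0,0.41,-0.69,-0.1,-1],[0,0,0,0.41,-0.69,-0.1,-1],[0,0,0,0.41,-0.69,-0.1,-1],[0,0,0,0.41,-0.69,-0.1,-1]]}}

```text
clock: 2.3
eef_pos: [500.1, -339.6, 330.6]
tcp_rot: [3.141, 0.001, -0.395]
contact_force: [0.1, -0.1, 0.1]
opening: 0.999
grasp_force: 0.0
```

Run:
```python
from h import *
s=r.sense();print(s["clock"],s["eef_pos"],s["tcp_rot"],s["qpos"])
im=r.grab_frame("wrist");save("pics/w1.png",im)
for l in("ring_pliers","pliers_stand","grooved_axle","plain_axle"):
    for d in r.silhouettes("wrist",l):
        print(l,round(d["score"],2),np.round(d["position"]),d["region"].sum(),np.round(onz("wrist",d["position"],40)))
        if d["score"]>.5: np.save(f"pics/{l}_{int(d['position'][1])}.npy",d["region"])
```

```text
2.3 [ 500.14467921 -339.61745382  330.61770718] [ 3.14117685e+00  1.38043998e-03 -3.95019119e-01] [-5.98610951e-01  2.45059207e-01  1.56035848e+00 -7.05440476e-04
  1.33744288e+00  1.36736777e+00]
ring_pliers 0.65 [209. 277.] 1283 [ 455. -317.   40.]
pliers_stand 0.84 [184. 281.] 1700 [ 486. -336.   40.]
grooved_axle 0.75 [139. 180.] 1565 [ 598. -233.   40.]
grooved_axle 0.71 [259. 213.] 1308 [ 421. -198.   40.]
```

View pics/w1.png

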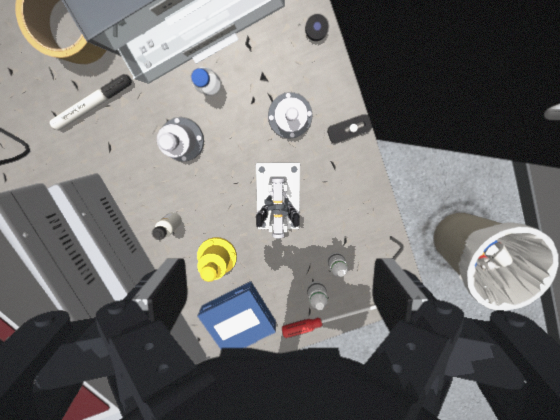

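The wrist view shows the stand aligned with the image, with its foot around (278,190), so the yaw is close. The grooved axle's head is at about (170,140), the plain axle at (291,115).

Run:
```python
import cv2
a=cv2.imread("pics/w1.png")
b=a[105:250,150:310]; cv2.imwrite("pics/w1c.png",cv2.resize(b,None,fx=4,fy=4,interpolation=2))
```

```text
(no output)
```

View pics/w1c.png

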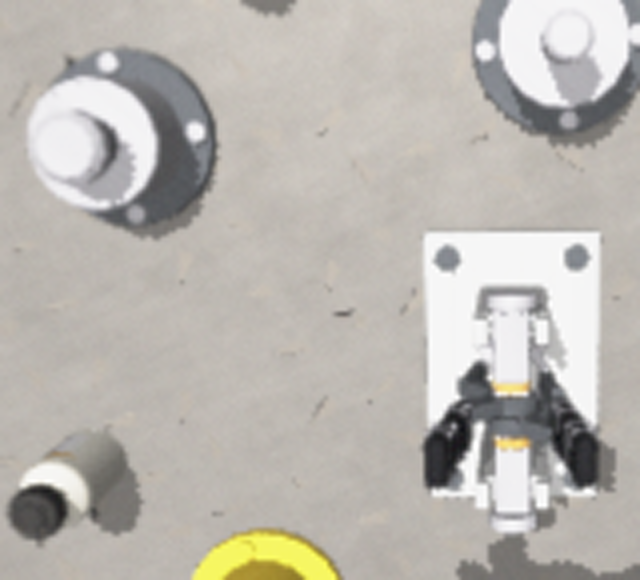

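Run:
```python
from h import *
f=lambda x,y:np.array([y,x])/4+[105,150]-0.4*0
g=lambda x,y,z:onz("wrist",f(x,y),z)
a=np.array([g(425,233,8),g(600,233,8),g(598,493,8),g(430,493,8)])
print(a.round(1),"foot mid",a.mean(0));d=a[0]+a[1]-a[2]-a[3];print("yaw",np.arctan2(d[1],d[0]),np.linalg.norm(d)/2,np.linalg.norm(a[0]-a[1]))
p,q=g(511,297,78),g(514,520,78);print("bar",(p+q)/2,np.linalg.norm(p-q),np.arctan2(*(p-q)[1::-1]))
print("marks",(g(513,387,76)+g(513,442,76))/2)
print("handles",(g(472,380,60)),g(440,468,134),g(582,468,134),(g(440,468,134)+g(582,468,134))/2)
# axle: foot ellipse bounds, shoulder, head
print("head",g(72,143,70),"plain top",g(568,35,85))
print("shoulder",(g(27,143,45)+g(158,143,45))/2,(g(95,75,45)+g(93,212,45))/2)
print("screws",[g(*v,8).round() for v in((108,62),(196,131),(136,214))])
# foot circle proj check
for c in((597,-226),(600,-228)):
  t=np.linspace(0,2*np.pi,60)
  for rad,z in((32,8),(22,45),(12,71)):
    w=proj("wrist",np.c_[c[0]+rad*np.cos(t),c[1]+rad*np.sin(t),0*t+z]);w=(w-[150,105])*4;print(c,rad,w.min(0).round(),w.max(0).round())
```

```text
[[ 525.1 -311.3    8. ]
 [ 500.1 -371.3    8. ]
 [ 405.8 -333.     8. ]
 [ 431.3 -272.1    8. ]] foot mid [ 465.58242164 -321.92835781    8.        ]
yaw -0.39065124558779296 101.72642073202226 65.0094024183629
bar [ 466.42633637 -322.29010332   78.        ] 75.5901914128505 -0.3834394489501623
marks [ 464.79687669 -321.76500496   76.        ]
handles [ 477.51012523 -311.89109152   60.        ] [ 472.54110947 -302.68960527  134.        ] [ 456.95738641 -340.03599086  134.        ] [ 464.74924794 -321.36279807  134.        ]
head [ 599.37056288 -226.55187783   70.        ] plain top [ 568.74972883 -383.06995211   85.        ]
shoulder [ 598.97966581 -224.39216855   45.        ] [ 598.35683673 -224.64709462   45.        ]
screws [array([ 625., -231.,    8.]), array([ 591., -249.,    8.]), array([ 573., -215.,    8.])]
(597, -226) 32 [45. 50.] [220. 229.]
(597, -226) 22 [34. 79.] [165. 212.]
(597, -226) 12 [ 35. 112.] [111. 189.]
(600, -228) 32 [45. 40.] [221. 220.]
(600, -228) 22 [35. 68.] [166. 202.]
(600, -228) 12 [ 36. 100.] [112. 178.]
```

{"name": "carry_out", "arguments": {"series": [[0,0,0,-0.155,-0.012,0.52,-1],[0,0,0,-0.155,-0.012,0.52,-1],[0,0,0,-0.155,-0.012,0.52,-1],[0,0,0,-0.155,-0.012,0.52,-1],[0,0,0,-0.155,-0.012,0.52,-1]]}}

```text
clock: 3.18
eef_pos: [469.1, -322.0, 203.9]
tcp_rot: [3.141, -0.004, -0.394]
contact_force: [-0.1, -0.1, 0.8]
opening: 0.999
grasp_force: 0.0
```

```bash
cat >> h.py <<'E'
from scipy.spatial.transform import Rotation as R
def to(X):
    s=r.sense();T=R.from_euler("xyz",s["tcp_rot"]).as_matrix()
    print(round(s["clock"],2),s["eef_pos"].round(1),s["tcp_rot"].round(4),"F",s["contact_force"].round(1),"open",round(s["opening"],3),"frac",(T.T@(np.array(X)-s["eef_pos"])/250).round(4))
E
python3 - <<'E'
from h import *
to([465.5,-322,92])
im=r.grab_frame("wrist");save("pics/w2.png",im)
to([465.5,-322,92])
E
```

```text
3.17 [ 469.1 -322.   203.9] [ 3.1407 -0.0043 -0.3936] F [-0.1 -0.1  0.8] open 0.999 frac [-0.0153  0.0052  0.4475]
3.23 [ 469.  -321.9  203.7] [ 3.1407 -0.0042 -0.3935] F [-0.7 -0.1  0.5] open 1.0 frac [-0.0146  0.0055  0.4469]
```

View pics/w2.png

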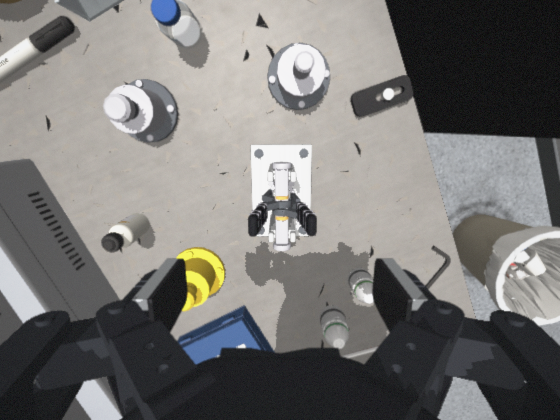

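The pliers sit centred between the fingers at column 281, with the bar marks at about (281,197) and (281,216). I'm descending.

{"name": "carry_out", "arguments": {"series": [[0,0,0,-0.015,0.004,0.15,-1],[0,0,0,-0.015,0.004,0.3,-1],[0,0,0,-0.015,0.004,0.4,-1],[0,0,0,-0.015,0.004,0.447,-1],[0,0,0,-0.015,0.004,0.447,-1],[0,0,0,-0.015,0.004,0.447,-1]]}}

```text
clock: 3.98
eef_pos: [464.2, -320.7, 90.9]
tcp_rot: [3.141, -0.002, -0.393]
contact_force: [0.0, -0.4, 1.5]
opening: 0.999
grasp_force: 0.0
```

Run:
```python
from h import *
to([465.5,-322,92])
for d in r.silhouettes("side","ring_pliers"): print(d["score"],d["position"])
im=r.grab_frame("side");save("pics/s2.png",cv2.resize(im[110:270,180:420],None,fx=3,fy=3))
to([465.5,-322,92])
```

```text
3.98 [ 464.2 -320.7   90.9] [ 3.1411e+00 -2.1000e-03 -3.9340e-01] F [ 0.  -0.4  1.5] open 0.999 frac [ 0.0067  0.0027 -0.0045]
0.7 [184.9, 282.6]
4.08 [ 464.  -320.6   90.7] [ 3.1412e+00 -1.9000e-03 -3.9350e-01] F [ 0.2  0.2 -0.3] open 1.004 frac [ 0.0076  0.0029 -0.0051]
```

View pics/s2.png

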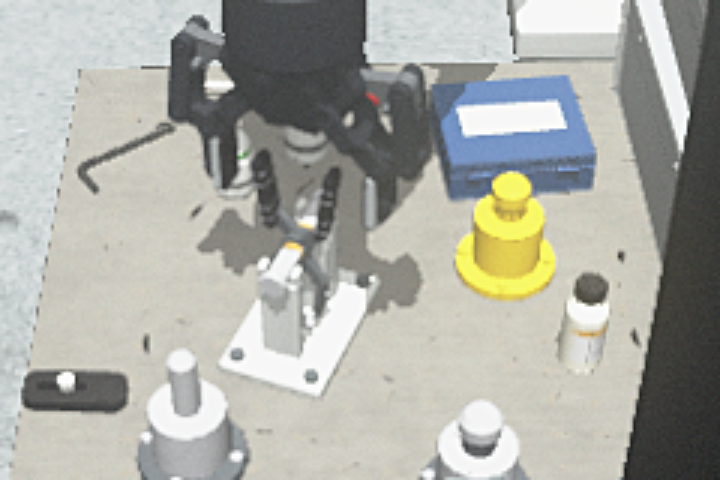

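The open fingers straddle both handles at grip height, at crop (265,190) and (325,190). I'm making a small correction and closing.

{"name": "carry_out", "arguments": {"series": [[0,0,0,0.007,0.003,-0.005,-1],[0,0,0,0.007,0.003,-0.005,0.2],[0,0,0,0.007,0.003,-0.005,1],[0,0,0,0.007,0.003,-0.005,1],[0,0,0,0.007,0.003,-0.005,1],[0,0,0,0.007,0.003,-0.005,1],[0,0,0,0.007,0.003,-0.005,1],[0,0,0,0.007,0.003,-0.005,1]], "force": 40}}

```text
clock: 5.08
eef_pos: [464.9, -322.1, 91.7]
tcp_rot: [3.141, -0.001, -0.393]
contact_force: [-2.9, -0.4, 9.9]
opening: 0.379
grasp_force: 39.4
```

{"name": "carry_out", "arguments": {"series": [[0,0,0,0,0,0,1],[0,0,0,0,0,0,1],[0,0,0,0,0,0,1]]}}

```text
clock: 5.45
eef_pos: [464.9, -322.1, 91.7]
tcp_rot: [3.141, -0.001, -0.393]
contact_force: [-2.3, -1.4, 9.8]
opening: 0.373
grasp_force: 39.4
```

{"name": "carry_out", "arguments": {"series": [[0,0,0,0,0,-0.03,1],[0,0,0,0,0,-0.06,1],[0,0,0,0,0,-0.12,1],[0,0,0,0,0,-0.2,1],[0,0,0,0,0,-0.28,1],[0,0,0,0,0,-0.36,1],[0,0,0,0,0,-0.36,1],[0,0,0,0,0,-0.36,1]]}}

```text
clock: 6.45
eef_pos: [464.3, -321.2, 180.5]
tcp_rot: [-3.141, 0.0, -0.394]
contact_force: [0.2, 0.8, -1.7]
opening: 0.376
grasp_force: 40.8
```

Run:
```python
from h import *
to([598.3,-225,181])
im=r.grab_frame("side");save("pics/s3.png",cv2.resize(im[90:280,180:420],None,fx=3,fy=3))
save("pics/w3.png",r.grab_frame("wrist"))
```

```text
6.45 [ 464.3 -321.2  180.5] [-3.1415e+00  4.0000e-04 -3.9360e-01] F [ 0.2  0.8 -1.7] open 0.376 frac [ 0.3473 -0.561  -0.0022]
```

View pics/s3.png

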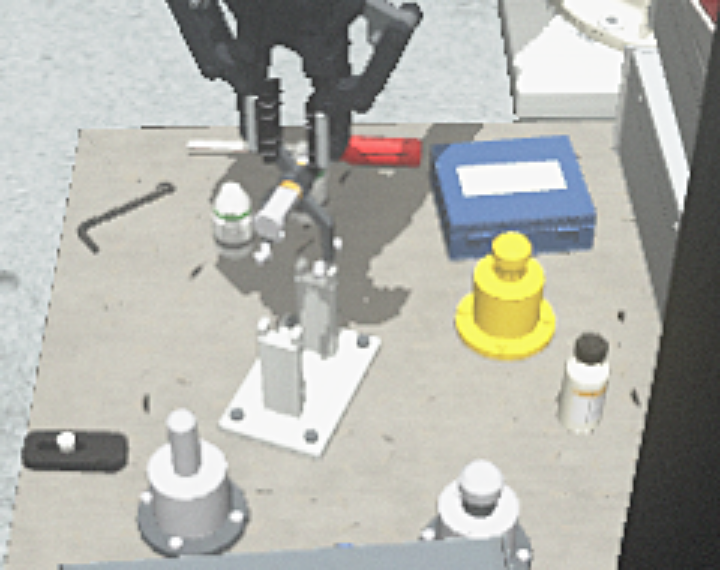

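The pliers hang free, upright with parallel handles (crop (268,120) and (320,120)), clear of the stand. I'm carrying them over the axle.

{"name": "carry_out", "arguments": {"series": [[0,0,0,0.04,-0.06,0,1],[0,0,0,0.11,-0.18,0,1],[0,0,0,0.2,-0.33,0,1],[0,0,0,0.29,-0.47,0,1],[0,0,0,0.335,-0.54,0,1],[0,0,0,0.347,-0.561,0,1],[0,0,0,0.347,-0.561,0,1],[0,0,0,0.347,-0.561,0,1]]}}

```text
clock: 7.55
eef_pos: [597.6, -225.9, 180.7]
tcp_rot: [3.141, 0.001, -0.394]
contact_force: [-0.2, 0.1, -2.3]
opening: 0.375
grasp_force: 40.7
```

Run:
```python
from h import *
to([598.3,-225,181])
im=r.grab_frame("wrist");save("pics/w4.png",im)
w=im[110:290,180:380];w=cv2.resize(w,None,fx=3,fy=3,interpolation=cv2.INTER_CUBIC)
s=r.grab_frame("side")[140:280,290:390]
s=cv2.resize(s,None,fx=2.2,fy=540/140,interpolation=cv2.INTER_CUBIC)
s=cv2.resize(r.grab_frame("side")[175:280,300:345+0+0],None,fx=4.4,fy=540/105,interpolation=cv2.INTER_CUBIC) if 0 else s
save("pics/c4.png",np.hstack([w,s[:,:200]]) if 0 else w); save("pics/s4.png",cv2.resize(r.grab_frame("side")[150:280,270:400],None,fx=4.5,fy=4.5,interpolation=cv2.INTER_CUBIC))
to([598.3,-225,181])
```

```text
7.55 [ 597.6 -225.9  180.7] [ 3.1413e+00  6.0000e-04 -3.9450e-01] F [-0.2  0.1 -2.3] open 0.375 frac [ 0.0013 -0.0044 -0.0012]
7.7 [ 597.9 -225.9  180.9] [ 3.1415  0.     -0.3945] F [-0.5 -0.3 -2.7] open 0.375 frac [ 0.0001 -0.0038 -0.0003]
```

View pics/c4.png

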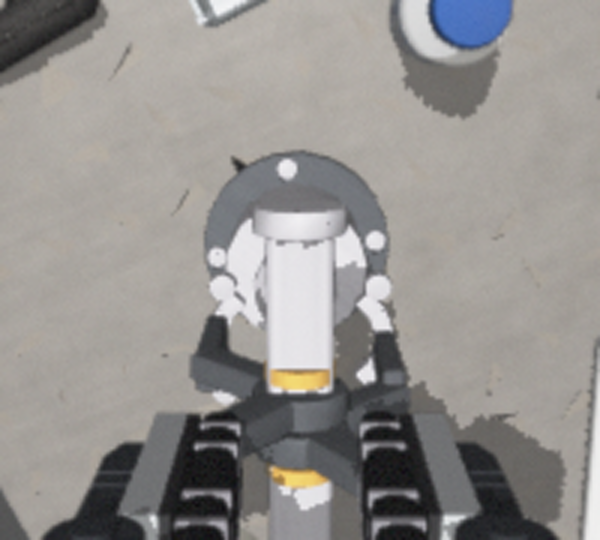

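View pics/s4.png

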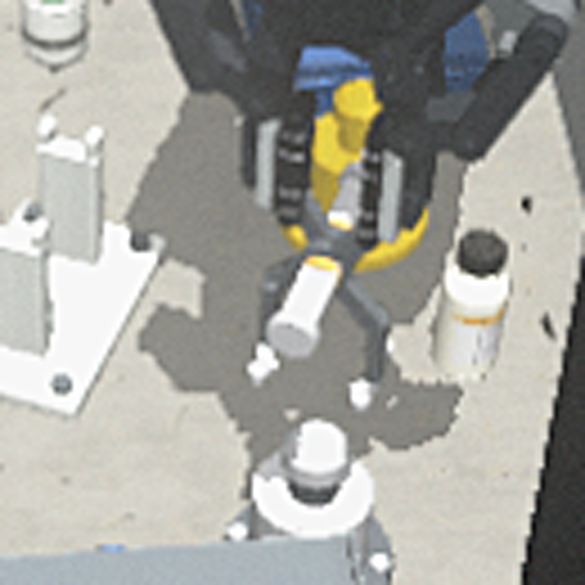

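The side view shows the spread ring above the head: arc tips at crop (263,360) and (362,390), head at (320,450). The wrist view shows the axle's foot circle at columns 204-388 with its top at row 152, and the bar centred on column 300. Next I compare these numerically.

Run:
```python
from h import *
s=r.sense();T=R.from_euler("xyz",s["tcp_rot"]).as_matrix();e=s["eef_pos"]
pr=lambda X:((proj("wrist",X)-[180,110])*3+1)
t=np.linspace(0,2*np.pi,90)
for c in((598.3,-225),):
  for rad,z in((32,8),(22,45),(12,70)):
    w=pr(np.c_[c[0]+rad*np.cos(t),c[1]+rad*np.sin(t),0*t+z]);print(rad,w.min(0).round(),w.max(0).round())
P=lambda x,y,z:pr(e+T@np.array([x,y,-z]))[0].round()   # z up rel TCP
o=-20.0
print("collar",P(37.5,-8.5,o),P(37.5,8.5,o),P(37.5,0,o+8.5),"bar edges at x=20",P(20,-6,o+4),P(20,6,o+4), "mark candidates x=7,9,11",[P(x,0,o+4) for x in(-11,-9,-7,0,7,9,11)])
x,y=np.array([300.]*2),0
for v in(1,10): print("mm scale",P(v,0,o+4),P(0,v,o+4))
# old image marks in stand (w1 pose) spacing
```

```text
32 [205. 153.] [391. 335.]
22 [225. 200.] [369. 340.]
12 [254. 250.] [340. 333.]
collar [253. 217.] [350. 217.] [301. 226.] bar edges at x=20 [267. 319.] [335. 319.] mark candidates x=7,9,11 [array([301., 480.]), array([301., 470.]), array([301., 460.]), array([301., 425.]), array([301., 389.]), array([301., 378.]), array([301., 368.])]
mm scale [301. 420.] [307. 425.]
mm scale [301. 373.] [356. 425.]
```

{"name": "carry_out", "arguments": {"series": [[0,0,0,0.003,-0.006,0,1],[0,0,0,0.003,-0.006,0.03,1],[0,0,0,0.003,-0.006,0.07,1],[0,0,0,0.003,-0.006,0.1,1],[0,0,0,0.003,-0.006,0.12,1],[0,0,0,0.003,-0.006,0.12,1],[0,0,0,0.003,-0.006,0.12,1]]}}

```text
clock: 8.57
eef_pos: [600.0, -224.2, 151.0]
tcp_rot: [3.142, -0.0, -0.394]
contact_force: [0.6, -0.7, -2.1]
opening: 0.373
grasp_force: 40.8
```

Run:
```python
from h import *
to([599.1,-224.8,121.7])
a=cv2.resize(r.grab_frame("side")[175:275,310:380],None,fx=5.5,fy=5.5,interpolation=cv2.INTER_CUBIC)
b=cv2.resize(r.grab_frame("wrist")[130:270,230:330],None,fx=3.93,fy=3.93,interpolation=cv2.INTER_CUBIC)
save("pics/c5.png",np.hstack([a,b[:550]]))
to([599.1,-224.8,121.7])
# predicted side pixels (in crop) of head top centre, ring arc points
c=np.array([598.85,-224.5]);q=lambda X:((proj("side",X)-[310,175])*5.5+2.5).round()
yv=np.array([np.sin(.39),np.cos(.39),0])
rc=np.array([*c,0])+[0,0,r.sense()["eef_pos"][2]-69.7]
print("headtop",q([*c,71]),"head L/R",q([c[0],c[1]-12,65]),q([c[0],c[1]+12,65]),"ring outer",q(rc+24*yv),q(rc-24*yv),"head bottom",q([c[0]+12,c[1],59]))
```

```text
8.57 [ 600.  -224.2  151. ] [ 3.1416e+00 -3.0000e-04 -3.9350e-01] F [ 0.6 -0.7 -2.1] open 0.373 frac [-0.0023  0.0037  0.1172]
8.68 [ 600.  -224.2  151.2] [-3.1416e+00 -6.0000e-04 -3.9350e-01] F [ 0.2  0.3 -1.1] open 0.374 frac [-0.0025  0.0037  0.1178]
headtop [[168. 396.]] head L/R [[125. 411.]] [[208. 409.]] ring outer [[251. 395.]] [[ 90. 349.]] head bottom [[168. 455.]]
```

View pics/c5.png

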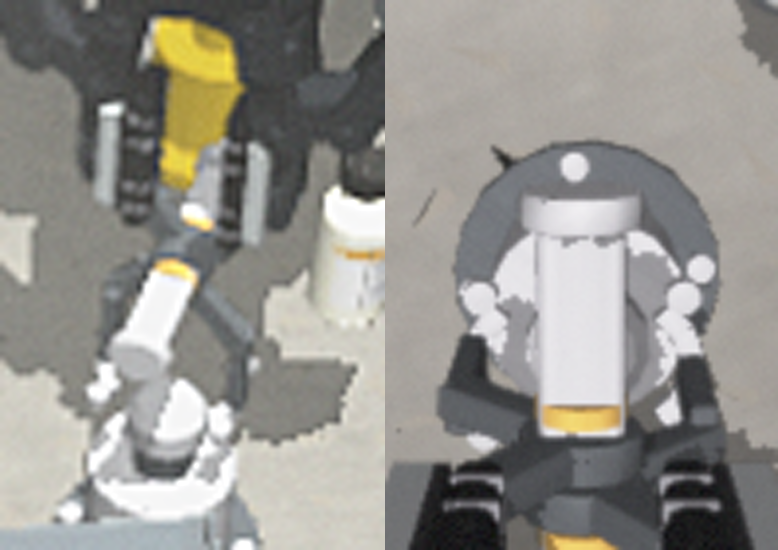

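Side view: the ring knobs at (101,380) and (219,418) straddle the head at (170,410). In the wrist view the foot circle's centre column is about 587 against the bar's 581, so I need about 1 mm along +y. I'm lowering with that correction.

{"name": "carry_out", "arguments": {"series": [[0,0,0,-0.002,0.004,0,1],[0,0,0,-0.002,0.004,0.01,1],[0,0,0,-0.002,0.004,0.02,1],[0,0,0,-0.002,0.004,0.03,1],[0,0,0,-0.002,0.004,0.04,1],[0,0,0,-0.002,0.004,0.05,1],[0,0,0,-0.002,0.004,0.05,1]]}}

```text
clock: 9.55
eef_pos: [598.8, -224.8, 138.0]
tcp_rot: [-3.142, 0.0, -0.394]
contact_force: [0.1, 0.3, -2.2]
opening: 0.371
grasp_force: 40.8
```

Run:
```python
from h import *
to([599.1,-224.8,121.7])
```

```text
9.55 [ 598.8 -224.8  138. ] [-3.1416e+00  4.0000e-04 -3.9360e-01] F [ 0.1  0.3 -2.2] open 0.371 frac [ 0.0012 -0.0004  0.0651]
```

No contact so far; the force reading is only the pliers' weight. Continuing.

{"name": "carry_out", "arguments": {"series": [[0,0,0,0.001,0,0.01,1],[0,0,0,0.001,0,0.02,1],[0,0,0,0.001,0,0.03,1],[0,0,0,0.001,0,0.04,1],[0,0,0,0.001,0,0.05,1],[0,0,0,0.001,0,0.06,1],[0,0,0,0.001,0,0.065,1],[0,0,0,0.001,0,0.065,1]]}}

```text
clock: 10.55
eef_pos: [599.1, -224.9, 121.9]
tcp_rot: [-3.142, 0.0, -0.393]
contact_force: [0.2, -0.0, -1.4]
opening: 0.378
grasp_force: 40.8
```

Run:
```python
from h import *
to([599.1,-224.8,121.7])
a=cv2.resize(r.grab_frame("side")[195:275,310:375],None,fx=6.5,fy=6.5,interpolation=cv2.INTER_CUBIC)
b=cv2.resize(r.grab_frame("wrist")[130:260,235:325],None,fx=4,fy=4,interpolation=cv2.INTER_CUBIC)
save("pics/c6.png",np.hstack([a,b[:520]]))
to([599.1,-224.8,121.7])
e=r.sense()["eef_pos"];T=R.from_euler("xyz",r.sense()["tcp_rot"]).as_matrix()
q=lambda X:((proj("side",X)-[310,195])*6.5+3).round()[0]; w=lambda X:((proj("wrist",X)-[235,130])*4+1.5).round()[0]+[422.,0]
c=np.array([598.85,-224.8]);t=np.linspace(0,2*np.pi,90)
print("side headtop",q([*c,71]),"headbot front",q([c[0]+12,c[1],59]),"shoulder",q([c[0],c[1],45]))
for x in(8,11,14):
  for z in(52,48): print(x,z,[q([*c,0]+np.array([0,0,z])+T@np.array([x,y,0])) for y in(-19,19)], [w(e*[1,1,0]+[0,0,z]+T@np.array([x,y,0])) for y in(-19,19)])
W=np.array([w([c[0]+32*np.cos(a),c[1]+32*np.sin(a),8]) for a in t]);print("foot",W.min(0),W.max(0))
print("bar",w(e+T@np.array([20,-6,16.])),w(e+T@np.array([20,6,16.])),"marks",w(e+T@np.array([9,0,16.])),w(e+T@np.array([-9,0,16.])))
```

```text
10.55 [ 599.1 -224.9  121.9] [-3.1416e+00  2.0000e-04 -3.9350e-01] F [ 0.2 -0.  -1.4] open 0.378 frac [-0.0003 -0.0002  0.0009]
10.65 [ 599.2 -224.9  122.1] [-3.1416e+00 -1.0000e-04 -3.9350e-01] F [-0.2  0.1 -1.2] open 0.372 frac [-0.0006 -0.0004  0.0016]
side headtop [197. 338.] headbot front [198. 408.] shoulder [191. 408.]
8 52 [array([256., 434.]), array([109., 391.])] [array([496., 325.]), array([711., 325.])]
8 48 [array([255., 445.]), array([108., 401.])] [array([498., 319.]), array([709., 319.])]
11 52 [array([252., 443.]), array([105., 400.])] [array([495., 308.]), array([711., 308.])]
11 48 [array([251., 454.]), array([104., 410.])] [array([497., 303.]), array([710., 303.])]
14 52 [array([249., 452.]), array([101., 408.])] [array([495., 292.]), array([712., 292.])]
14 48 [array([247., 462.]), array([100., 419.])] [array([497., 286.]), array([710., 286.])]
foot [452. 157.] [754. 449.]
bar [559. 346.] [649. 346.] marks [604. 424.] [604. 547.]
```

View pics/c6.png

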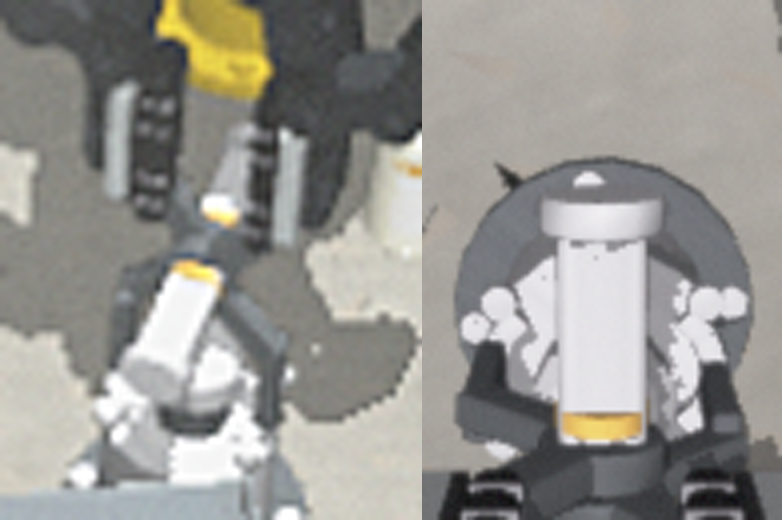

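The ring's knobs, wrist (498,303) and (707,301) and side (112,405), match the predicted positions for z ≈ 52 within about 2 mm. The foot circle matches too and there's no contact force, so I'm handing in.

```bash
python3 -c "
from rig import r
print(r.sign_off())"
```

```text
the job is handed in; nothing more can be done
None
```

I handed the job in at about 10.7 s with the pliers held squeezed and the spread ring around the grooved axle, centred and at mid-groove height within about 2 mm by the cameras; no axle contact showed in the wrist force, and sign-off returned no verdict.

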